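Put the slide box away in the drawer

ROBOT

A 6-joint arm with a two-finger parallel gripper is mounted at the origin on the work surface. World frame = base frame: x ahead of the robot, y to its left, z up, the work surface at z = 0. Lengths are in mm, angles in rad, forces in N, time in s.
With the tool pointing down it reaches from about 250 to 775 mm from the base axis. Payload 8.9 kg.
Tool frame: the origin (TCP) lies midway between the tips of the shut fingers; the grasp point (between the pads) lies 19 mm behind it; z points along the fingers, y is the line along which they close (so a half turn about z gives the same grasp; the last joint's range is limited). The gripper opens to 85 mm and grips with 20 to 120 N. Pads are 22 mm wide; open, the fingers measure 114 mm over their backs; the gripper's body (76 mm by 85 mm) begins 54 mm behind the grasp point. The pads swing forward as they close: fully open they stand 13 mm farther back than shut.
Start: joints at [-1.283, 0.291, -0.153, 1.127, 0, 1.431], TCP at [217.33, -477.903, 231.305] pointing down, gripper open.
Joint ranges: [-2.52, 2.52], [-0.91, 1.74], [-1.3, 1.37], [-1.96, 2.02], [-1.52, 1.47], [-3.14, 3.14]. Speed limits (rad/s): [2.22, 2.22, 2.79, 3.14, 3.14, 3.14].

INTERFACE

Orientations are given as a unit quaternion [x, y, z, w].
In Python, from workcell import manip gives the robot as it stands.
- The arm moves only by the shell command python3 -m creep 'ROWS' [FORCE]. ROWS is text: rows parted by semicolons, each of 7 numbers parted by spaces: the shift along the tool's x, y, z in mm, then the turn, a rotation vector about the tool's x, y, z in rad, then the closure, from -1 (fully open) to 1 (shut). A call has 1 to 5 rows; each row is the pose to reach, as a shift and turn from the pose commanded when the call began, along the tool's axes at that moment; what a row does not reach only later rows make up. A row lasts 1/10 s, in which the tool goes at most 50 mm and 8.59 degrees, less where a joint would pass 70% of its speed; a pose out of reach is approached as far as the arm can. A call with a gripper value outside its range is refused whole. The fingers move at their own pace and stop on an object; FORCE is the grip in N (left out, the last holds). Time passes only in rows, so rows that repeat a pose let the fingers close. It gives the time, the measured TCP pose, the force, the opening and the grip force at its end, in the units of the state.
- manip.state(): the state, without advancing time (a new reading comes with each control period).
- manip.grab_frame(name): name is "scene" or "top"; returns the picture (384x512x3 uint8, red, green, blue); there is no depth.
- manip.calibration(name): a dict with "fx", "fy", "cx", "cy" (pixels), "R" (3x3) and "t" (3): a world point X has camera coordinates R X + t. Camera axes: x right, y down, z forward; pixel columns grow to the right and rows downward; lengths in mm; the calibration is good to about 2 mm. A picture is of the moment at which its call begins. calibration takes no time and is no camera call.
- manip.finish_job(): hands the job in; it is judged then, once.
Trained networks look in the newest picture that a camera, given by its name, has taken for a name from the list of things; names that differ only in an ending like _2 or _b are one class to them, and where a whole thing is asked for, a point or a joint stands for the part that bears it (a point fixed in the world has none). Each returns a list of dicts, best first, with "score" (0 to 1); they miss things now and then, are a little off and sometimes report something else, mostly with a low value. They report only what shows in the picture. A call takes as long as a camera call.
- manip.recognise(camera, thing): "location" ([column, row] in pixels, amid what is visible of it).
- manip.silhouettes(camera, thing): "region" (384x512 bool, what is visible of it) and "location" ([column, row] in pixels, amid what is visible of it).
The state is a dict: "time_s": time; "qpos": joint angles; "qvel": joint speeds; "joint_efforts": joint torques, N m; "position": TCP position; "tool_rot": TCP orientation; "contact_force": force on the tool from outside, world axes, zero at the start; "ft_torque": the same for the moment, N m; "gripper_width": finger opening in mm; "gripper_force": force on a finger pad.
Only numpy, scipy, OpenCV 4.12 (cv2) and the standard library are available. Lean on these libraries where they do the work, as an engineer would, in place of code of your own. Each camera call takes 0.05 s, during which the arm holds its last target. There are 200 camera calls.

TASK

Put the slide box that stands on the bench away: draw the partly open drawer out far enough, set the box down upright in the empty bay (the one with only a thin black mat in it) beside the box already stored there, let go, then push the drawer fully shut until its front is flush. The slides inside are glass, so do not drop the box or slam the drawer, and leave the tube rack, the jar and the tip box where they are.

Things in the scene. Friction and masses are not known exactly. Their poses are not given: they have to be found in the camera images.
- slide_box: The box to put away: slide box of grey plastic with a white lid, on the bench, 110 (its x) x 75 (its y) x 36 mm high, with a straight white grip rib centred on top along its x: 80 long, 18 wide, 20 mm high, so 56 mm high in all. Origin at the centre of its underside, z up. 0.25 to 0.5 kg. Either way round (yaw or yaw + pi) is right in the bay.
- stored_box: An identical slide box that already lies in one of the two bays of the drawer. It stays there. Origin at the centre of its underside.
- pad: Thin black rubber mat, 108 x 74 x 4 mm, lying loose on the floor of the empty bay; the slide box goes on top of it. Origin at the centre of its underside.
- drawer (a joint): How far the drawer is open, in m: 0 shut with its front flush against the unit, 0.155 at the stop. It starts at about 0.07; the whole bay is clear of the unit's top from 0.128. About 2 to 4 N move it.
- drawer_handle (a point): Middle of the drawer's horizontal steel bar handle, on the bar's centre line, 74 mm above the bench. The bar is 12 mm thick, 120 mm long along the drawer's y, its centre line 50 mm in front of the front panel (44 mm clear gap). Axes are the drawer's: it opens along its own -x (roughly towards the robot), z up. Moves with the drawer.
- bay_left (a point): Centre of the bare floor of the drawer's left (+y) bay, 20 mm above the bench, 131 mm behind the handle bar. Each bay is 122 (x) x 85 (y) mm inside; above this floor the walls rise 34 mm, the partition between the bays 26 mm, the front panel 84 mm. Walls 6 mm thick. Axes as for the handle; moves with the drawer.
- bay_right (a point): Same for the right (-y) bay, 91 mm from the left one. One of the two bays, which varies, is the empty one.
- unit_front (a point): Middle of the front top edge of the cream bench-top drawer unit, fixed, 230 (x) x 214 (y) x 110 mm high. This point is 110 mm above the bench; the unit reaches 230 mm behind it (+x) and 107 mm to each side; its front faces its -x, roughly the robot. The drawer's front panel is 14 mm thick, 210 mm wide, its top edge 104 mm above the bench.
- tube_rack: Bystander: white rack of capped blood tubes, 125 x 79 x 93 mm, on the other side of the bench from the slide box. Origin under its centre.
- reagent_jar: Bystander: closed jar, 68 mm diameter, 110 mm high. Origin under its centre.
- tip_box: Bystander: lidded pipette-tip box, 122 x 87 x 67 mm. Origin under its centre.

How it is judged:
By the outcome, as a careful person would: the job done as asked, in the order asked, and still so for the second after the job is handed in, with the robot touching nothing.
It also fails if it takes over 64 s, if anything falls off the work surface, if the arm or the gripper's body presses on something with over 40 N, if the wrist force passes 120 N, or if a joint passes its speed limit or range.

## Working session

There is one attempt and no reset: what is moved stays moved. The work goes in short steps, Python scripts to look and compute and a shell command to move; the robot and the scene stay as the last step left them, time stands still between calls to the robot, and variables do not carry over. Pictures are saved under pics/ and viewed, at most 10 in all, crops included, and the job is handed in when it is done.

```bash
ls; mkdir -p pics; python3 - <<'E'
from workcell import manip
import cv2,numpy as np
ims=[manip.grab_frame(n) for n in("scene","top")]
cv2.imwrite("pics/a.png",cv2.cvtColor(np.vstack([cv2.resize(i,(400,300)) for i in ims]),cv2.COLOR_RGB2BGR)) if 0 else [cv2.imwrite(f"pics/{n}0.png",i[:,:,::-1]) for n,i in zip(("scene","top"),ims)]
for n in("scene","top"):
    c=manip.calibration(n);print(n,c)
    for th in["slide_box","drawer_handle","pad","bay_left","bay_right","unit_front","tube_rack","reagent_jar","tip_box","stored_box"]:
        print(th,[(np.round(d["location"]).tolist(),round(d["score"],2)) for d in manip.recognise(n,th)][:3])
print(manip.state())
E
```

```text
pics
scene {'fx': 444.3253354418987, 'fy': 444.3253354418987, 'cx': 260.19414089020466, 'cy': 194.4316044437654, 'R': array([[ 0.21289935,  0.97699487,  0.01244512],
       [ 0.7427291 , -0.15354784, -0.65174884],
       [-0.63484435,  0.14800025, -0.75833276]]), 't': array([-128.88957828, -387.09314835, 1640.94197085])}
slide_box [([136.0, 200.0], 0.76)]
drawer_handle [([248.0, 206.0], 0.72)]
pad []
bay_left [([246.0, 209.0], 0.88)]
bay_right [([248.0, 207.0], 0.83)]
unit_front [([250.0, 266.0], 0.76), ([245.0, 208.0], 0.38)]
tube_rack [([366.0, 168.0], 0.74)]
reagent_jar [([405.0, 214.0], 0.61)]
tip_box [([143.0, 263.0], 0.89)]
stored_box []
top {'fx': 354.5756518480965, 'fy': 354.5756518480965, 'cx': 256.26857750725185, 'cy': 188.09744246454565, 'R': array([[ 0.02316584, -0.99972035, -0.00474943],
       [-0.99303519, -0.02246147, -0.11565724],
       [ 0.11551822,  0.00739565, -0.99327783]]), 't': array([-18.64144323, 636.4235792 , 997.20125603])}
slide_box [([370.0, 240.0], 0.84)]
drawer_handle [([271.0, 192.0], 0.82)]
pad [([260.0, 174.0], 0.73)]
bay_left [([270.0, 192.0], 0.62
[... 304 characters left out ...]
3e+00,  2.90689992e-01, -1.53424590e-01,  1.12672272e+00,
        6.46257935e-06,  1.43151282e+00]), 'qvel': array([-3.97870632e-05,  1.12971202e-04,  6.11020635e-04,  8.91314873e-04,
        1.78677835e-03, -2.26649214e-04]), 'joint_efforts': array([-5.51358153e-04, -5.37026846e+01,  3.31651032e+01,  1.60417556e-03,
       -2.62242165e-04, -1.24420180e-05]), 'position': array([ 217.30871128, -477.88801988,  231.30111745]), 'tool_rot': array([ 9.77322428e-01,  2.11756633e-01,  1.70602164e-06, -2.06691845e-05]), 'contact_force': array([ 0.22798379,  0.37261315, -0.51435809]), 'ft_torque': array([-0.0153797 ,  0.04838632, -0.03396582]), 'gripper_force': 0.0, 'gripper_width': 85.52827044294234}
```

View pics/scene0.png

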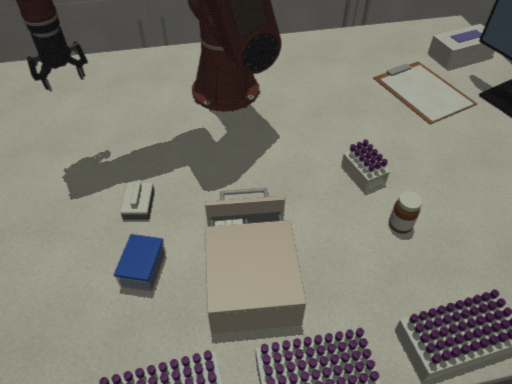

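View pics/top0.png

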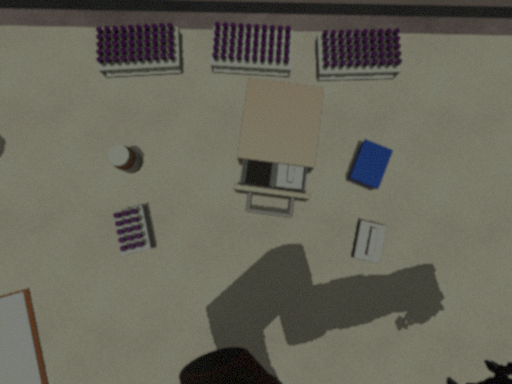

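The scene view shows the drawer handle at about (248,193), the grey slide box at (136,200) and the tip box at (143,263). In the top view the drawer is at (272,180), with the black mat in its left bay (258,174) and the stored box in the right bay (290,176). The slide box is at (370,240). So the left (+y) bay is the empty one.

```bash
python3 - <<'E'
from workcell import manip
import cv2,numpy as np,pickle
out={}
tiles=[]
for n in("scene","top"):
    im=cv2.imread(f"pics/{n}0.png")
    for th in["slide_box","drawer_handle","pad","stored_box","tip_box"]:
        s=manip.silhouettes(n,th)
        print(n,th,[(np.round(d["location"],1).tolist(),round(d["score"],2),int(d["region"].sum())) for d in s][:3])
        if s: out[n,th]=s[0]["region"]
    (x,y,w,h)={"scene":(195,175,100,75),"top":(225,150,100,75)}[n]
    (x2,y2,w2,h2)={"scene":(100,170,100,75),"top":(330,200,100,75)}[n]
    for (x,y,w,h),ths in(((x,y,w,h),["drawer_handle"]),((x2,y2,w2,h2),["slide_box"])):
        t=cv2.resize(im[y:y+h,x:x+w],(400,300),interpolation=cv2.INTER_CUBIC)
        for th in ths:
            if (n,th) in out:
                m=cv2.resize(out[n,th][y:y+h,x:x+w].astype(np.uint8),(400,300),interpolation=cv2.INTER_NEAREST)
                c,_=cv2.findContours(m,0,2);cv2.drawContours(t,c,-1,(0,0,255),1)
        tiles.append(t)
pickle.dump(out,open("sil0.pkl","wb"))
cv2.imwrite("pics/b.png",np.vstack([np.hstack(tiles[:2]),np.hstack(tiles[2:])]))
E
```

```text
scene slide_box [([138.8, 197.7], 0.82, 1044)]
scene drawer_handle [([248.9, 205.2], 0.87, 2082)]
scene pad []
scene stored_box [([249.8, 209.1], 0.53, 2075)]
scene tip_box [([139.4, 262.1], 0.71, 2165)]
top slide_box []
top drawer_handle [([268.4, 193.6], 0.71, 1396)]
top pad [([258.2, 175.4], 0.7, 552), ([276.0, 129.6], 0.17, 7949)]
top stored_box [([287.8, 176.3], 0.93, 620)]
top tip_box [([370.8, 161.3], 0.6, 1525), ([271.4, 193.5], 0.27, 1358)]
```

View pics/b.png

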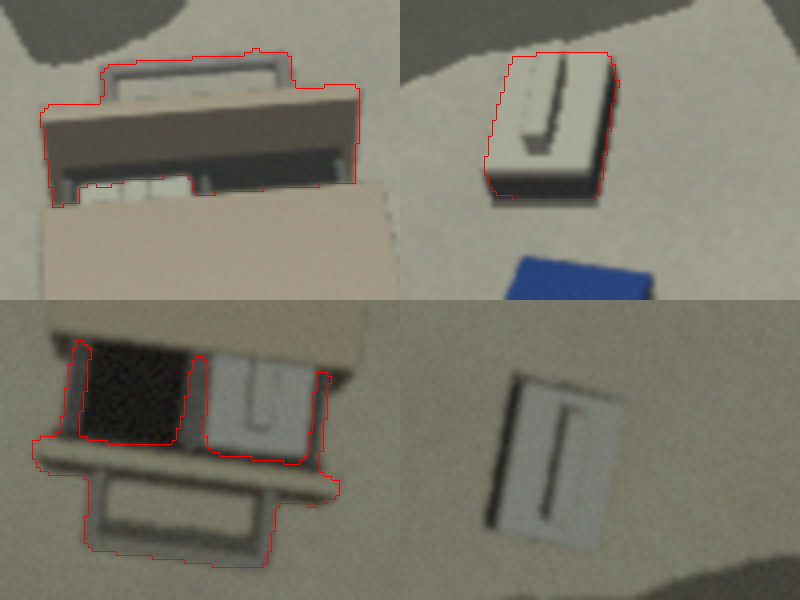

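The crops show clear corners in both views: the panel, bar, unit edge and box lid. I'll fit poses to those corners, leaving height free as a check.

```bash
cat > h.py <<'E'
from workcell import manip
import numpy as np
from scipy.optimize import least_squares
C={n:manip.calibration(n) for n in("scene","top")}
def proj(n,X):
    c=C[n];p=np.atleast_2d(X)@c["R"].T+c["t"]
    return np.c_[c["fx"]*p[:,0]/p[:,2]+c["cx"],c["fy"]*p[:,1]/p[:,2]+c["cy"]]
def place(L,x,y,z,a):
    L=np.atleast_2d(L).astype(float);c,s=np.cos(a),np.sin(a)
    return np.c_[x+c*L[:,0]-s*L[:,1],y+s*L[:,0]+c*L[:,1],z+L[:,2]]
def tri(ps,pt):
    f=lambda X:np.r_[proj("scene",X)[0]-ps,proj("top",X)[0]-pt]
    r=least_squares(f,[500,0,50]);return r.x,np.abs(r.fun).max()
def px(off,u,v,k=4): return np.array([off[0]+(u+.5)/k-.5,off[1]+(v+.5)/k-.5])
E
cat > fit0.py <<'E'
from h import *
so,to=(195,175),(225,150); S=lambda u,v:px(so,u,v); T=lambda u,v:px(to,u,v)
D=[("scene",S(41,210),'u',-107),("scene",S(384,182),'u',107),("top",T(52,33),'u',107),("top",T(352,75),'u',-107),
("scene",S(42,122),'pb',-105),("scene",S(357,100),'pb',105),("scene",S(42,109),'pf',-105),("scene",S(357,87),'pf',105),
("top",T(36,139),'pb',105),("top",T(338,179),'pb',-105),("top",T(35,163),'pf',105),("top",T(338,202),'pf',-105)]
def loc(k,y,d): return {'u':(0,y,110),'pb':(-d,y,104),'pf':(-14-d,y,104),'h':(-64-d,y,74)}[k]
f=lambda q:np.concatenate([proj(n,place(loc(k,y,q[4]),*q[:4]))[0]-p for n,p,k,y in D])
r=least_squares(f,[550,0,0,0,70],loss="soft_l1")
print("unit",r.x.round(3));print(r.fun.reshape(-1,2).round(2).tolist())
x,y,z,a,d=r.x
print("handle",place((-64-d,0,74),x,y,z,a)); print("bayL at d",place((67-d,45.5,20),x,y,z,a))
for n in C: print(n,proj(n,place([(-64-d,s*60,74) for s in(-1,1)],x,y,z,a)).round(1).tolist())
print("bar meas scene",S(106,71),S(287,60),"top",T(262,260),T(95,243))
print("triang bar ends",tri(S(106,71),T(262,260)),tri(S(287,60),T(95,243)))
bo,bt=(100,170),(330,200); S=lambda u,v:px(bo,u,v); T=lambda u,v:px(bt,u,v)
B=[("scene",S(112,53),(-1,-1)),("scene",S(213,52),(-1,1)),("scene",S(193,172),(1,1)),("scene",S(86,172),(1,-1)),
("top",T(124,76),(1,1)),("top",T(224,101),(1,-1)),("top",T(198,251),(-1,-1)),("top",T(98,229),(-1,1))]
f=lambda q:np.concatenate([proj(n,place((55*i,37.5*j,36),*q))[0]-p for n,p,(i,j) in B])
r=least_squares(f,[450,-280,0,0],loss="soft_l1");print("box",r.x.round(3));print(r.fun.reshape(-1,2).round(2).tolist())
E
python3 fit0.py
```

```text
unit [ 6.99071e+02 -5.40450e+01 -7.20600e+00 -1.08000e-01  7.35350e+01]
[[-0.27, 0.01], [-0.74, 0.38], [-1.3, 0.35], [0.9, -0.15], [-0.26, 0.62], [0.96, 0.21], [-0.4, -0.25], [0.21, -0.56], [-0.13, 0.46], [0.3, 0.4], [-0.58, -0.53], [-0.28, -0.29]]
handle [[562.34458122 -39.15413679  66.79417208]]
bayL at d [[697.50083554  -8.10519291  12.79417208]]
scene [[221.6, 193.5], [264.9, 190.4]]
top [[289.3, 216.2], [246.9, 210.6]]
bar meas scene [221.125 192.375] [266.375 189.625] top [290.125 214.625] [248.375 210.375]
triang bar ends (array([ 560.01364157, -100.17384478,   76.46771203]), np.float64(0.015659927301896914)) (array([570.22899095,  20.23888889,  71.31665336]), np.float64(1.414037285343909))
box [ 492.904 -331.905   -2.004    6.093]
[[-0.81, -0.0], [-0.03, -0.01], [-0.37, -0.28], [-1.18, 0.04], [-0.8, 0.33], [-0.17, -0.4], [-0.26, 0.01], [-1.19, -0.16]]
```

```bash
cat >> h.py <<'E'
from scipy.spatial.transform import Rotation as R
def go(x,y,z,th):
    s=manip.state();r=R.from_quat(s["tool_rot"])
    d=r.inv().apply(np.array([x,y,z])-s["position"])
    c,q=np.cos(th),np.sin(th)
    tgt=R.from_matrix(np.array([[c,q,0],[q,-c,0],[0,0,-1]]))
    print("shift",d.round(1),"turn",(r.inv()*tgt).as_rotvec().round(3),"at",s["position"].round(1),"t",s["time_s"],"F",s["contact_force"].round(1),"w",round(s["gripper_width"],1))
E
python3 - <<'E'
src=open('fit0.py').read().replace("[550,0,0,0,70]","[550,0,0,0,70]")
exec(src.split('print("unit"')[0])
for z in(0,):
    g=lambda q:f([q[0],q[1],z,q[2],q[3]])
    r=least_squares(g,[700,-50,-.1,70],loss="soft_l1");print(r.x.round(3),np.abs(r.fun).max())
    x,y,a,d=r.x;h=place((-64-d,0,74),x,y,0,a)[0];print("handle",h)
go(h[0],h[1],160,a+np.pi/2)
E
```

```text
[ 7.00735e+02 -5.42040e+01 -1.08000e-01  7.36790e+01] 1.9234609627477255
handle [563.85086263 -39.42961157  74.        ]
shift [ 496.9 -255.7   71.3] turn [ 0.    -0.    -1.037] at [ 217.3 -477.9  231.3] t 1.6 F [ 0.3  0.5 -0.4] w 85.3
```

```bash
for i in 1; do python3 -m creep '497 -256 30 0 0 -1.037 0;497 -256 30 0 0 -1.037 0;497 -256 30 0 0 -1.037 0;497 -256 30 0 0 -1.037 0;497 -256 30 0 0 -1.037 0' 30; done
python3 -c "
from h import *
go(564,-39.5,140,1.463)"
```

```text
time_s: 2.1
position: [372.9, -280.4, 218.0]
tool_rot: [0.83, 0.557, 0.0, 0.0]
contact_force: [0.4, -1.2, 0.2]
gripper_width: 42.7
gripper_force: 0.0
shift [295.3  85.6  78. ] turn [ 0.001  0.    -0.281] at [ 372.9 -280.4  218. ] t 2.1 F [ 0.4 -1.2  0.2] w 42.7
```

```bash
python3 -m creep '295 86 78 0 0 -.281 0;295 86 78 0 0 -.281 0;295 86 78 0 0 -.281 0;295 86 78 0 0 -.281 0;295 86 78 0 0 -.281 0' >/dev/null;
python3 -c "
from h import *
go(564,-39.5,140,1.463)"
```

```text
shift [56.  32.8 16.1] turn [ 0.001  0.    -0.005] at [525.1 -91.4 156.1] t 2.6 F [-0.2 -0.8 -0.1] w 42.7
```

```bash
python3 -m creep '56 33 16 0 0 -.005 0;56 33 16 0 0 -.005 0;56 33 16 0 0 -.005 0;56 33 16 0 0 -.005 0' >/dev/null;
python3 - <<'E'
from h import *
import cv2
go(564,-39.5,55,1.463)
t=[]
for n in C:
    im=manip.grab_frame(n)[:,:,::-1];x,y=(195,150) if n=="scene" else (220,150)
    t.append(cv2.resize(np.ascontiguousarray(im[y:y+75,x:x+100]),(400,300),interpolation=cv2.INTER_CUBIC))
cv2.imwrite("pics/c.png",np.hstack(t))
E
```

```text
shift [ 2.3  1.2 85.4] turn [-0.001  0.     0.   ] at [562.6 -41.7 140.4] t 3.0 F [-0.4 -0.4 -1.7] w 42.9
```

View pics/c.png

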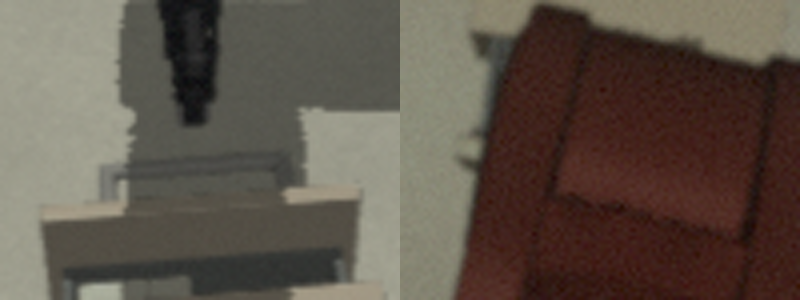

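In the scene crop the fingers hang at (193,120) of the crop, above the middle of the bar (105–290, 165). The arm hides the drawer in the top view. I'll lower the gripper slowly while watching the force.

```bash
python3 -m creep '2 1 20 0 0 0 0;2 1 38 0 0 0 0;2 1 52 0 0 0 0;2 1 62 0 0 0 0;2 1 70 0 0 0 0' |grep -E "pos|contact"; python3 -m creep '0 0 5 0 0 0 0;0 0 10 0 0 0 0;0 0 15 0 0 0 0;0 0 15 0 0 0 0' |grep -E "pos|contact"
```

```text
position: [564.0, -40.4, 70.3]
contact_force: [-0.7, 0.4, -0.2]
position: [564.9, -39.5, 55.6]
contact_force: [0.1, -0.6, 1.1]
```

Clear of contact. Close on the bar at 30 N.

```bash
python3 -m creep '0 0 0 0 0 0 .3;0 0 0 0 0 0 .5;0 0 0 0 0 0 .7;0 0 0 0 0 0 1;0 0 0 0 0 0 1' 30;  python3 -m creep '0 0 0 0 0 0 1;0 0 0 0 0 0 1'
python3 -c "
from h import *
p=manip.state()['position'];d=78*np.array([np.cos(-.108),np.sin(-.108)])
go(p[0]-d[0],p[1]-d[1],p[2],1.463)"
```

```text
time_s: 4.5
position: [564.5, -39.4, 55.6]
tool_rot: [0.744, 0.668, 0.0, 0.0]
contact_force: [0.2, 0.3, 2.4]
gripper_width: 10.7
gripper_force: 29.2
time_s: 4.7
position: [564.5, -39.4, 55.6]
tool_rot: [0.744, 0.668, 0.0, 0.0]
contact_force: [0.8, 0.6, 1.5]
gripper_width: 10.3
gripper_force: 29.3
shift [  0. -78.  -0.] turn [ 0.  0. -0.] at [564.5 -39.4  55.6] t 4.7 F [0.8 0.6 1.5] w 10.3
```

```bash
python3 -m creep '0 -4 0 0 0 0 1;0 -10 0 0 0 0 1;0 -18 0 0 0 0 1;0 -26 0 0 0 0 1;0 -34 0 0 0 0 1'|grep -E "pos|cont|gri"; python3 -m creep '0 -8 0 0 0 0 1;0 -16 0 0 0 0 1;0 -24 0 0 0 0 1;0 -32 0 0 0 0 1;0 -38 0 0 0 0 1'|grep -E "pos|cont|gri";python3 -m creep '0 -2 0 0 0 0 1;0 -4 0 0 0 0 1;0 -4 0 0 0 0 1'|grep -E "pos|cont|gri"
```

```text
position: [529.6, -35.6, 55.5]
contact_force: [2.1, 0.4, 3.5]
gripper_width: 10.7
gripper_force: 29.8
position: [491.9, -31.5, 55.5]
contact_force: [2.9, 1.2, 5.1]
gripper_width: 10.5
gripper_force: 29.9
position: [487.9, -31.1, 55.5]
contact_force: [-1.9, 1.8, 7.4]
gripper_width: 10.6
gripper_force: 30.2
```

```bash
python3 -m creep '0 0 0 0 0 0 .5;0 0 0 0 0 0 0;0 0 0 0 0 0 0;0 0 0 0 0 0 0' 30|grep -E "pos|cont|gri"; python3 -m creep '0 0 -15 0 0 0 0;0 0 -40 0 0 0 0;0 0 -80 0 0 0 0;0 0 -120 0 0 0 0;0 0 -120 0 0 0 0'|grep -E "pos|cont|gri"
python3 -c "
from h import *
go(493,-332,150,2.951)"
```

```text
position: [488.2, -31.2, 55.1]
contact_force: [-0.0, 0.4, 0.2]
gripper_width: 42.5
gripper_force: 0.0
position: [491.7, -31.9, 180.1]
contact_force: [0.9, -0.0, 0.2]
gripper_width: 42.9
gripper_force: 0.0
shift [-298.2   33.4   30.7] turn [ 0.006  0.007 -1.488] at [491.7 -31.9 180.1] t 6.9 F [ 0.9 -0.   0.2] w 42.9
```

```bash
python3 -m creep '-298 33 30 0 0 -1.488 0;-298 33 30 0 0 -1.488 0;-298 33 30 0 0 -1.488 0;-298 33 30 0 0 -1.488 0;-298 33 30 0 0 -1.488 0'|grep -E "pos|cont|gri"
python3 -c "
from h import *
go(493,-332,150,2.951)"
```

```text
position: [489.2, -262.2, 151.9]
contact_force: [1.2, 0.8, 0.8]
gripper_width: 42.8
gripper_force: 0.0
shift [-60.1 -35.7   1.8] turn [ 0.   -0.   -0.79] at [ 489.2 -262.2  151.9] t 7.4 F [1.2 0.8 0.8] w 42.8
```

```bash
python3 -m creep '-60 -36 12 0 0 -.79 0;-60 -36 12 0 0 -.79 0;-60 -36 12 0 0 -.79 0;-60 -36 12 0 0 -.79 0;-60 -36 12 0 0 -.79 0'>/dev/null;python3 -m creep '0 0 0 0 0 -.05 0;0 0 0 0 0 -.05 0'|grep -E "pos|cont|gri"
python3 - <<'E'
from h import *
import cv2
go(493,-332,60,2.951)
t=[]
for n in C:
    im=manip.grab_frame(n);cv2.imwrite(f"pics/{n}1.png",im[:,:,::-1])
    im=im[:,:,::-1]
    for x,y in ((195,160),(100,150)) if n=="scene" else ((225,150),(330,200)):
        t.append(cv2.resize(np.ascontiguousarray(im[y:y+75,x:x+100]),(400,300),interpolation=cv2.INTER_CUBIC))
cv2.imwrite("pics/d.png",np.vstack([np.hstack(t[:2]),np.hstack(t[2:])]))
E
```

```text
position: [492.4, -330.3, 139.9]
contact_force: [-0.7, 0.5, -0.5]
gripper_width: 42.6
gripper_force: 0.0
shift [-0.9 -1.6 79.9] turn [ 0.    -0.001  0.004] at [ 492.4 -330.3  139.9] t 8.1 F [-0.7  0.5 -0.5] w 42.6
```

View pics/d.png

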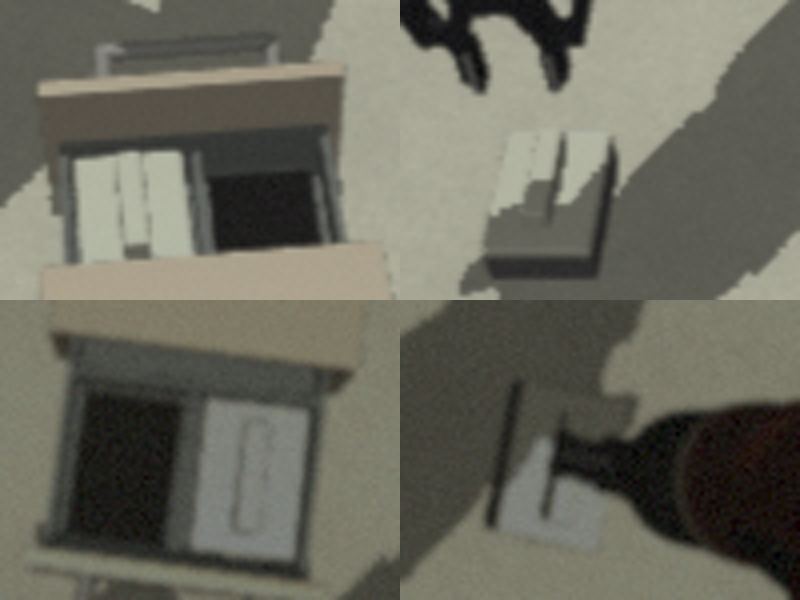

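The drawer is well out, and the whole left bay with its mat (top crop, 75–185 × 390–545) is clear of the unit top. The slide box hasn't moved and the fingers are above its rib, so I'll go down.

```bash
python3 -m creep '-1 -1.6 25 0 0 0 0;-1 -1.6 50 0 0 0 0;-1 -1.6 70 0 0 0 0;-1 -1.6 82 0 0 0 0;-1 -1.6 88 0 0 0 0'|grep -E "pos|cont|gri";python3 -m creep '0 0 5 0 0 0 0;0 0 9 0 0 0 0;0 0 12 0 0 0 0;0 0 12 0 0 0 0'|grep -E "pos|cont|gri"
```

```text
position: [492.9, -331.8, 51.4]
contact_force: [0.4, -0.5, 0.5]
gripper_width: 42.6
gripper_force: 0.0
position: [493.4, -332.3, 40.5]
contact_force: [-0.5, -0.8, 0.4]
gripper_width: 42.5
gripper_force: 0.0
```

```bash
python3 -m creep '0 0 0 0 0 0 .3;0 0 0 0 0 0 .5;0 0 0.5 0 0 0 .8;0 0 1 0 0 0 1;0 0 1 0 0 0 1' 35|grep -E "pos|cont|gri|rot";python3 -m creep '0 0 0 0 0 0 1;0 0 0 0 0 0 1;0 0 0 0 0 0 1' 45|grep -E "pos|cont|gri|rot"
```

```text
position: [493.7, -332.8, 41.0]
tool_rot: [0.093, 0.996, -0.001, 0.001]
contact_force: [-2.8, 1.2, 12.5]
gripper_width: 17.1
gripper_force: 35.2
position: [493.7, -332.9, 41.0]
tool_rot: [0.093, 0.996, -0.001, 0.001]
contact_force: [-3.8, 1.0, 13.7]
gripper_width: 17.3
gripper_force: 44.4
```

```bash
python3 -m creep '0 0 -3 0 0 0 1;0 0 -8 0 0 0 1;0 0 -16 0 0 0 1;0 0 -28 0 0 0 1;0 0 -40 0 0 0 1'|grep -E "pos|cont|gri|rot";python3 -m creep '0 0 -15 0 0 0 1;0 0 -35 0 0 0 1;0 0 -60 0 0 0 1;0 0 -85 0 0 0 1;0 0 -110 0 0 0 1'|grep -E "pos|cont|gri|rot";python3 -m creep '0 0 -12 0 0 0 1;0 0 -15 0 0 0 1;0 0 -15 0 0 0 1'|grep -E "pos|cont|gri|rot"
python3 - <<'E'
from h import *
src=open('fit0.py').read()
# refit with pics scene1/top1 (crop offsets 195,160 / 225,150)
so,to=(195,160),(225,150); S=lambda u,v:px(so,u,v); T=lambda u,v:px(to,u,v)
D=[("scene",S(41,270),'u',-107),("scene",S(384,243),'u',107),("top",T(52,33),'u',107),("top",T(352,75),'u',-107),
("scene",S(40,95),'pb',-105),("scene",S(344,76),'pb',105),("scene",S(40,83),'pf',-105),("scene",S(344,64),'pf',105)]
P=[("top",T(83,94),(61,42)),("top",T(72,238),(-61,42)),("top",T(163,248),(-61,-42)),("top",T(183,103),(61,-42))]
def loc(k,y,d): return {'u':(0,y,110),'pb':(-d,y,104),'pf':(-14-d,y,104)}[k]
f=lambda q:np.concatenate([proj(n,place(loc(k,y,q[3]),q[0],q[1],0,q[2]))[0]-p for n,p,k,y in D])
r=least_squares(f,[700,-50,-.1,150],loss="soft_l1");x,y,a,d=r.x
print(r.x.round(3),r.fun.reshape(-1,2).round(1).tolist())
for dd in(d,149.5):
  print("bayL",place((67-dd,45.5,20),x,y,0,a),"bayR",place((67-dd,-45.5,20),x,y,0,a))
# stored box lid corners (top) with z=56, pad corners (top) z=24
def fit4(pts,hx,hy,z):
    g=lambda q:np.concatenate([proj("top",place((i*hx,j*hy,z),q[0],q[1],0,q[2]))[0]-T(*p) for p,(i,j) in pts])
    r=least_squares(g,[620,0,-.1]);return r.x.round(3),r.fun.round(1).tolist()
print("stored",fit4([((202,98),(1,1)),((308,107),(1,-1)),((300,258),(-1,-1)),((190,250),(-1,1))],55,37.5,56))
print("pad",fit4([((86,94),(1,1)),((183,103),(1,-1)),((165,247),(-1,-1)),((72,239),(-1,1))],54,37,24))
E
```

```text
position: [493.4, -332.2, 80.5]
tool_rot: [0.093, 0.996, 0.0, 0.0]
contact_force: [0.3, 0.3, -3.2]
gripper_width: 16.6
gripper_force: 44.4
position: [493.3, -332.2, 191.5]
tool_rot: [0.093, 0.996, -0.0, 0.0]
contact_force: [-0.3, -0.3, -4.0]
gripper_width: 16.8
gripper_force: 44.4
position: [493.3, -332.1, 204.4]
tool_rot: [0.093, 0.996, -0.0, -0.0]
contact_force: [-0.1, 0.3, -3.7]
gripper_width: 17.3
gripper_force: 44.5
[ 7.00796e+02 -5.39380e+01 -1.12000e-01  1.44878e+02] [[-0.4, -1.3], [-0.3, -1.0], [-1.5, -0.9], [1.3, -1.1], [-0.3, 0.6], [1.1, 0.1], [-0.4, -0.3], [0.4, -0.6]]
bayL [[6.28510879e+02 7.37501449e-03 2.00000000e+01]] bayR [[618.30763192 -90.41880348  20.        ]]
bayL [[6.23918033e+02 5.25609219e-01 2.00000000e+01]] bayR [[613.71478614 -89.90056927  20.        ]]
stored (array([ 6.19297e+02, -9.26980e+01, -5.40000e-02]), [0.3, -0.0, -0.2, -0.3, -0.6, 0.2, 0.5, 0.2])
pad (array([ 6.260e+02, -4.208e+00, -8.100e-02]), [-0.4, -0.2, 0.2, 0.1, 1.0, 0.4, -0.8, -0.3])
```

Estimates of the left bay centre agree: (624,0) from the bar, (626,-4) from the mat and (624–628,0) from the unit. I'll carry the box there at height and look again.

```bash
python3 -c "
from h import *
go(623.5,-1.5,190,3.034)"
```

```text
shift [-66.5 349.1  14.4] turn [-0.    -0.    -0.079] at [ 493.3 -332.1  204.4] t 11.2 F [-0.1  0.3 -3.7] w 17.3
```

```bash
python3 -m creep '-3 15 0 0 0 -.079 1;-8 40 0 0 0 -.079 1;-14 75 0 0 0 -.079 1;-21 110 0 0 0 -.079 1;-28 145 0 0 0 -.079 1'>/dev/null;python3 -m creep '-7 35 0 0 0 0 1;-14 70 0 0 0 0 1;-21 105 0 0 0 0 1;-26 135 0 0 0 0 1;-30 160 0 0 0 0 1'|grep -E "pos|cont|gri|rot"
python3 -c "
from h import *
go(623.5,-1.5,190,3.034)"
```

```text
position: [594.3, -37.1, 202.8]
tool_rot: [0.053, 0.999, 0.0, -0.001]
contact_force: [-0.0, -0.1, -3.2]
gripper_width: 17.0
gripper_force: 44.5
shift [-25.2  38.5  12.8] turn [ 0.    -0.003  0.001] at [594.3 -37.1 202.8] t 12.2 F [-0.  -0.1 -3.2] w 17.0
```

```bash
python3 -m creep '-8 12 4 0 0 0 1;-16 25 8 0 0 0 1;-22 34 11 0 0 0 1;-25 39 13 0 0 0 1;-25 39 13 0 0 0 1'|grep -E "pos|cont|gri|rot";python3 -m creep '0 0 0 0 0 0 1;0 0 0 0 0 0 1'>/dev/null
python3 - <<'E'
from h import *
import cv2
go(623.5,-1.5,190,3.034)
t=[]
for n in C:
    im=manip.grab_frame(n);cv2.imwrite(f"pics/{n}2.png",im[:,:,::-1])
    im=im[:,:,::-1]
    x,y=(195,150) if n=="scene" else (220,140)
    t.append(cv2.resize(np.ascontiguousarray(im[y:y+100,x:x+133]),(798 if n=="scene" else 1,600),interpolation=cv2.INTER_CUBIC))
cv2.imwrite("pics/e.png",t[0])
E
```

```text
position: [624.0, -3.0, 190.7]
tool_rot: [0.054, 0.999, 0.0, -0.0]
contact_force: [-1.2, -0.0, -2.8]
gripper_width: 17.0
gripper_force: 44.5
shift [0.5 2.1 1.7] turn [-0.     0.    -0.001] at [623.8  -3.7 191.7] t 12.9 F [ 1.1  0.6 -3.6] w 17.0
```

View pics/e.png

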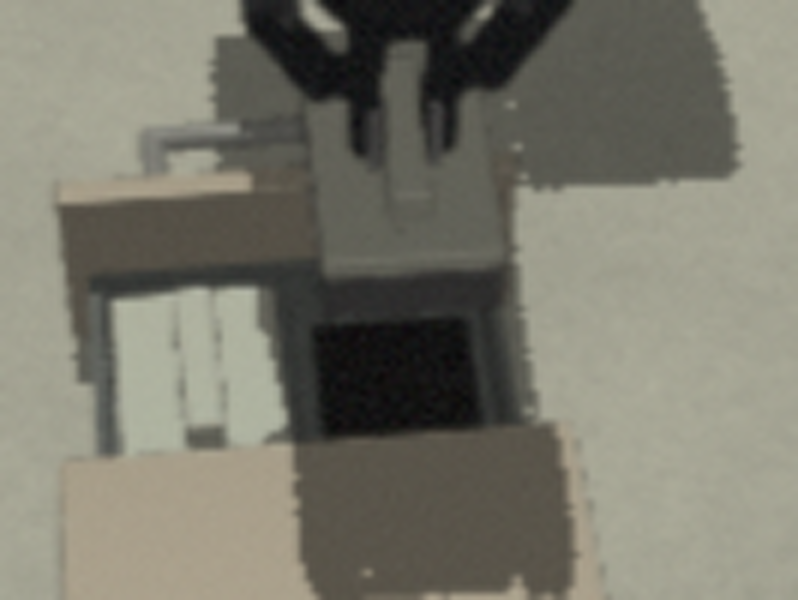

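The held box (lid near edge from (323,275) to (505,268) of the crop) hangs over the bay, and the mat shows at (315–485, 320–435). I'll compare both with predictions, since camera bias cancels in one view.

```bash
python3 - <<'E'
from h import *
S=lambda u,v:px((195,150),u,v,6)
a=-.108
q=lambda X:((proj("scene",X)-np.array([195,150])+.5)*6-.5).round(0).tolist()
print("box lid near L,R pred",q(place([(55,-37.5,36),(55,37.5,36)],623.8,-3.7,150.7,a)),"rib end top",q(place([(40,-9,56),(40,9,56)],623.8,-3.7,150.7,a)))
for n,b in(("bar",(623.3,-.5)),("mid",(624,-2))):
  print(n,"pad farL,farR",q(place([(-54,-37,4),(-54,37,4),(54,-37,4),(54,37,4)],*b,20,a)),"stored rib near L,R",q(place([(40,-100,60-4),(40,-82,56)],*b,20,a)))
  print("stored lid near L,R",q(place([(55,-91-37.5,36),(55,-91+37.5,36)],*b,20,a)),"panel top back L,R",q(place([(-67,-45.5-105,84),(-67,-45.5+105,84)],*b,20,a)))
  print("mat-bay part wall inner top near/far",q(place([(-61,-42.5,26),(61,-42.5,26)],*b,20,a)),"outer wall inner top",q(place([(-61,42.5,34),(61,42.5,34)],*b,20,a)))
  print("bar ends",q(place([(-131,-45.5-60,54)],*b,20,a)))
E
```

```text
box lid near L,R pred [[321.0, 267.0], [508.0, 254.0]] rib end top [[389.0, 201.0], [434.0, 198.0]]
bar pad farL,farR [[311.0, 316.0], [467.0, 305.0], [332.0, 502.0], [497.0, 489.0]] stored rib near L,R [[184.0, 417.0], [225.0, 413.0]]
stored lid near L,R [[122.0, 477.0], [294.0, 464.0]] panel top back L,R [[55.0, 199.0], [518.0, 166.0]]
mat-bay part wall inner top near/far [[298.0, 275.0], [321.0, 486.0]] outer wall inner top [[479.0, 251.0], [514.0, 460.0]]
bar ends [[152.0, 135.0]]
mid pad farL,farR [[308.0, 318.0], [464.0, 306.0], [329.0, 503.0], [494.0, 490.0]] stored rib near L,R [[180.0, 418.0], [222.0, 415.0]]
stored lid near L,R [[119.0, 479.0], [291.0, 465.0]] panel top back L,R [[52.0, 201.0], [515.0, 168.0]]
mat-bay part wall inner top near/far [[295.0, 277.0], [318.0, 488.0]] outer wall inner top [[476.0, 253.0], [511.0, 462.0]]
bar ends [[149.0, 137.0]]
```

```bash
python3 -m creep '0 0 0 0 0 0 1'>/dev/null; python3 -c "
from h import *
go(625.5,-0.5,120,3.034)"
```

```text
shift [-1.3  3.  71.8] turn [-0.     0.    -0.001] at [623.9  -3.4 191.8] t 13.1 F [-0.  -0.  -2.9] w 16.6
```

```bash
python3 -m creep '-1.3 3 10 0 0 0 1;-1.3 3 25 0 0 0 1;-1.3 3 45 0 0 0 1;-1.3 3 62 0 0 0 1;-1.3 3 72 0 0 0 1'>/dev/null; python3 -m creep '0 0 5 0 0 0 1;0 0 9 0 0 0 1;0 0 12 0 0 0 1;0 0 12 0 0 0 1'|grep -E "pos|cont"
python3 - <<'E'
from h import *
import cv2
go(625.5,-.5,108,3.034)
im=manip.grab_frame("scene")[:,:,::-1];x,y=195,150
cv2.imwrite("pics/f.png",cv2.resize(np.ascontiguousarray(im[y:y+100,x:x+133]),(798,600),interpolation=cv2.INTER_CUBIC))
p=manip.state()["position"];a=-.108
q=lambda X:((proj("scene",X)-np.array([195,150])+.5)*6-.5).round(0).tolist()
print("lid near L,R",q(place([(55,-37.5,36),(55,37.5,36)],*p[:2],p[2]-41,a)),"bottom",q(place([(55,-37.5,0),(55,37.5,0)],*p[:2],p[2]-41,a)))
E
```

```text
position: [625.7, -0.2, 107.6]
contact_force: [-0.2, -0.2, -4.0]
shift [ 0.1 -0.3 -0.4] turn [ 0.  0. -0.] at [ 6.257e+02 -2.000e-01  1.076e+02] t 14.0 F [-0.2 -0.2 -4. ] w 17.3
lid near L,R [[332.0, 399.0], [508.0, 386.0]] bottom [[333.0, 450.0], [504.0, 437.0]]
```

View pics/f.png

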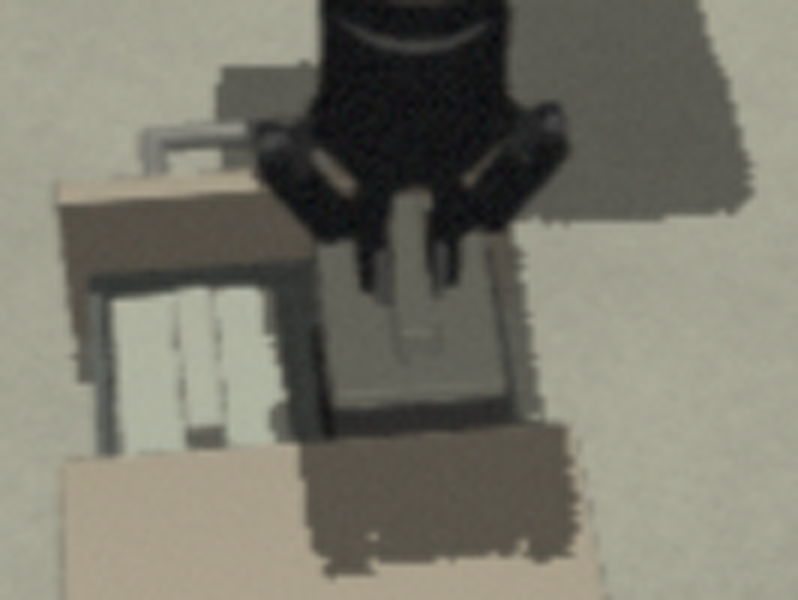

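The box sits over the bay. The gap on its left (310–330) looks wider than the one on its right (508–515), so I'll shift about 2 mm to -y and lower it with force checks.

```bash
python3 -m creep '0 -2 0 0 0 0 1;0 -2 5 0 0 0 1;0 -2 10 0 0 0 1;0 -2 14 0 0 0 1;0 -2 14 0 0 0 1'|grep -E "pos|cont"; python3 -m creep '0 0 3 0 0 0 1;0 0 6 0 0 0 1;0 0 8 0 0 0 1;0 0 8 0 0 0 1'|grep -E "pos|cont"
```

```text
position: [624.7, -2.1, 92.6]
contact_force: [-0.1, -0.4, -2.9]
position: [625.1, -2.1, 85.1]
contact_force: [-0.2, -0.3, -3.2]
```

Box underside is now at about 44 mm, below the wall tops (54) and the partition top (46), with no contact. I'll continue down.

```bash
python3 -m creep '0 0 3 0 0 0 1;0 0 6 0 0 0 1;0 0 9 0 0 0 1;0 0 12 0 0 0 1;0 0 13 0 0 0 1'|grep -E "pos|cont"; python3 -m creep '0 0 1.5 0 0 0 1;0 0 3 0 0 0 1;0 0 4 0 0 0 1;0 0 4 0 0 0 1'|grep -E "pos|cont"
```

```text
position: [625.1, -2.2, 72.0]
contact_force: [0.2, -0.6, -3.1]
position: [625.3, -2.2, 68.4]
contact_force: [0.5, 0.1, -3.5]
```

```bash
python3 -m creep '0 0 1 0 0 0 1;0 0 2 0 0 0 1;0 0 2 0 0 0 1'|grep -E "pos|cont"
```

```text
position: [625.2, -2.1, 66.3]
contact_force: [-0.6, -0.1, -3.3]
```

```bash
python3 -m creep '0 0 .7 0 0 0 1;0 0 1.4 0 0 0 1;0 0 1.4 0 0 0 1'|grep -E "pos|cont"; python3 -m creep '0 0 .6 0 0 0 1;0 0 1 0 0 0 1;0 0 1 0 0 0 1'|grep -E "pos|cont"
```

```text
position: [625.4, -2.2, 65.1]
contact_force: [0.0, 0.8, -2.6]
position: [626.0, -2.2, 65.0]
contact_force: [-0.9, -0.7, 4.7]
```

Support came at 65 mm, as predicted (41 + 24). Release gently and rise.

```bash
python3 -m creep '0 0 0 0 0 0 .6;0 0 0 0 0 0 .4;0 0 0 0 0 0 .2;0 0 0 0 0 0 .1;0 0 0 0 0 0 .1' |grep -E "pos|cont|gri"; python3 -m creep '0 0 -8 0 0 0 .1;0 0 -20 0 0 0 .1;0 0 -40 0 0 0 .1;0 0 -70 0 0 0 .1;0 0 -110 0 0 0 .1' |grep -E "pos|cont|gri"
python3 -c "
from h import *
go(489,-31.2,180,1.463)"
```

```text
position: [625.3, -2.2, 64.0]
contact_force: [0.7, -0.1, 0.6]
gripper_width: 38.2
gripper_force: 0.0
position: [624.4, -2.1, 175.0]
contact_force: [1.8, -1.2, -0.0]
gripper_width: 38.5
gripper_force: 0.0
shift [131.5 -43.5  -4.7] turn [-1.000e-03 -1.000e-03  1.571e+00] at [624.4  -2.1 175. ] t 17.75 F [ 1.8 -1.2 -0. ] w 38.5
```

```bash
python3 -m creep '132 -44 -5 0 0 1.5 0;132 -44 -5 0 0 1.5 0;132 -44 -5 0 0 1.5 0;132 -44 -5 0 0 1.5 0;132 -44 -5 0 0 1.5 0' >/dev/null
python3 -c "
from h import *
go(489,-31.2,170,1.463)"
```

```text
shift [ 0.5  0.7 10.7] turn [0.002 0.001 0.814] at [488.8 -32.  180.7] t 18.25 F [ 0.6  0.3 -0. ] w 42.6
```

```bash
python3 -m creep '0.5 .7 11 0 0 .814 0;0.5 .7 11 0 0 .814 0;0.5 .7 11 0 0 .814 0;0.5 .7 11 0 0 .814 0;0.5 .7 11 0 0 .814 0' >/dev/null;  python3 -m creep '0 0 0 0 0 .07 0;0 0 0 0 0 .07 0' >/dev/null
python3 - <<'E'
from h import *
import cv2
go(488.5,-31.2,55.5,1.463)
im=manip.grab_frame("scene")[:,:,::-1];x,y=195,150
cv2.imwrite("pics/g.png",cv2.resize(np.ascontiguousarray(im[y:y+100,x:x+133]),(798,600),interpolation=cv2.INTER_CUBIC))
E
```

```text
shift [ -0.4  -1.6 113.7] turn [ 0.001  0.    -0.   ] at [490.  -31.  169.2] t 18.95 F [-0.  -0.2 -0.1] w 42.7
```

View pics/g.png

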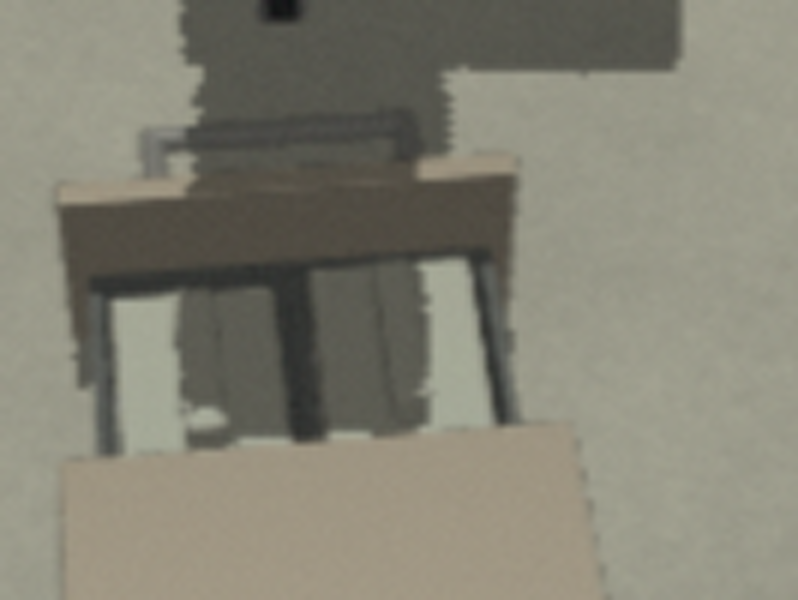

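The box sits upright in the left bay beside the stored one. The bar is unchanged ((150,135)–(410,120) in the crop) with the fingers above its middle. Grip the bar.

```bash
python3 -m creep '-.4 -1.6 30 0 0 0 0;-.4 -1.6 60 0 0 0 0;-.4 -1.6 80 0 0 0 0;-.4 -1.6 92 0 0 0 0;-.4 -1.6 100 0 0 0 0'|grep -E "pos|cont"; python3 -m creep '0 0 5 0 0 0 0;0 0 10 0 0 0 0;0 0 14 0 0 0 0;0 0 14 0 0 0 0' |grep -E "pos|cont"; python3 -m creep '0 0 0 0 0 0 .3;0 0 0 0 0 0 .5;0 0 0 0 0 0 .7;0 0 0 0 0 0 1;0 0 0 0 0 0 1' 30|grep -E "pos|cont|gri";  python3 -m creep '0 0 0 0 0 0 1;0 0 0 0 0 0 1'|grep -E "pos|cont|gri"
```

```text
position: [487.7, -31.0, 67.5]
contact_force: [-0.2, 0.3, 0.7]
position: [487.9, -31.1, 54.0]
contact_force: [-0.2, 0.4, -0.2]
position: [488.3, -31.2, 54.5]
contact_force: [-0.6, -0.3, 5.0]
gripper_width: 10.9
gripper_force: 29.3
position: [488.4, -31.2, 54.5]
contact_force: [0.0, -0.5, 5.4]
gripper_width: 10.8
gripper_force: 29.3
```

```bash
g='pos|cont'; python3 -m creep '0 2 0 0 0 0 1;0 5 0 0 0 0 1;0 10 0 0 0 0 1;0 16 0 0 0 0 1;0 22 0 0 0 0 1'|grep -E $g;python3 -m creep '0 6 0 0 0 0 1;0 12 0 0 0 0 1;0 18 0 0 0 0 1;0 24 0 0 0 0 1;0 30 0 0 0 0 1'|grep -E $g;python3 -m creep '0 6 0 0 0 0 1;0 12 0 0 0 0 1;0 18 0 0 0 0 1;0 24 0 0 0 0 1;0 30 0 0 0 0 1'|grep -E $g;python3 -m creep '0 6 0 0 0 0 1;0 12 0 0 0 0 1;0 18 0 0 0 0 1;0 24 0 0 0 0 1;0 30 0 0 0 0 1'|grep -E $g;python3 -m creep '0 5 0 0 0 0 1;0 9 0 0 0 0 1;0 12 0 0 0 0 1;0 14 0 0 0 0 1;0 16 0 0 0 0 1'|grep -E $g
```

```text
position: [509.9, -33.5, 54.5]
contact_force: [-1.0, -0.3, 7.8]
position: [539.8, -36.8, 54.5]
contact_force: [-1.9, -0.4, 7.6]
position: [569.6, -40.0, 54.5]
contact_force: [-1.9, -1.0, 6.9]
position: [599.4, -43.3, 54.5]
contact_force: [-1.2, -0.5, 6.6]
position: [615.3, -45.0, 54.5]
contact_force: [-0.9, -2.1, 6.6]
```

```bash
g='pos|cont'; python3 -m creep '0 2 0 0 0 0 1;0 4 0 0 0 0 1;0 6 0 0 0 0 1;0 8 0 0 0 0 1;0 10 0 0 0 0 1'|grep -E $g;python3 -m creep '0 1.5 0 0 0 0 1;0 3 0 0 0 0 1;0 4.5 0 0 0 0 1;0 6 0 0 0 0 1'|grep -E $g;python3 -m creep '0 1 0 0 0 0 1;0 2 0 0 0 0 1;0 2 0 0 0 0 1'|grep -E $g
```

```text
position: [625.2, -46.1, 54.5]
contact_force: [-1.3, -1.4, 6.7]
position: [631.1, -46.7, 54.6]
contact_force: [-2.0, 0.1, 7.3]
position: [633.3, -46.9, 54.5]
contact_force: [-1.1, -0.7, 5.0]
```

```bash
g='pos|cont'; python3 -m creep '0 1 0 0 0 0 1;0 2 0 0 0 0 1;0 2 0 0 0 0 1'|grep -E $g;python3 -m creep '0 1 0 0 0 0 1;0 2 0 0 0 0 1;0 2 0 0 0 0 1'|grep -E $g
```

```text
position: [635.2, -47.2, 54.5]
contact_force: [-0.4, -1.0, 5.4]
position: [637.2, -47.4, 54.6]
contact_force: [-0.8, -1.2, 5.1]
```

```bash
g='pos|cont'; python3 -m creep '0 .7 0 0 0 0 1;0 1.5 0 0 0 0 1;0 1.5 0 0 0 0 1'|grep -E $g;python3 -m creep '0 .7 0 0 0 0 1;0 1.5 0 0 0 0 1;0 1.5 0 0 0 0 1'|grep -E $g
```

```text
position: [637.2, -47.4, 54.5]
contact_force: [-7.3, -1.3, 10.4]
position: [637.2, -47.4, 54.4]
contact_force: [-12.7, 0.2, 15.8]
```

The drawer is against its stop: x held at 637.2 (predicted 637) as the force rose to 13 N. Ease off the push, release and rise.

```bash
python3 -m creep '0 -1.5 0 0 0 0 1;0 -1.5 0 0 0 0 1;0 -1.5 0 0 0 0 .6;0 -1.5 0 0 0 0 .2;0 -1.5 0 0 0 0 0'|grep -E "pos|cont|gri"; python3 -m creep '0 0 0 0 0 0 0;0 0 -15 0 0 0 0;0 0 -40 0 0 0 0;0 0 -80 0 0 0 0;0 0 -120 0 0 0 0'|grep -E "pos|cont|gri";python3 -m creep '0 -30 -20 0 0 0 0;0 -70 -50 0 0 0 0;0 -110 -60 0 0 0 0;0 -150 -60 0 0 0 0;0 -200 -60 0 0 0 0'|grep -E "pos|cont|gri"
python3 - <<'E'
from h import *
import cv2
for n in C: 
    im=manip.grab_frame(n)[:,:,::-1]
    cv2.imwrite(f"pics/{n}9.png",im)
    if n=="scene": a=im[140:290,80:430]
cv2.imwrite("pics/h.png",cv2.resize(np.ascontiguousarray(a),(800,343),interpolation=cv2.INTER_CUBIC))
E
```

```text
position: [633.8, -46.7, 52.6]
contact_force: [-14.6, 0.6, 7.2]
gripper_width: 42.4
gripper_force: 0.0
position: [638.0, -47.1, 174.7]
contact_force: [0.7, -0.3, 0.2]
gripper_width: 42.6
gripper_force: 0.0
position: [439.1, -25.9, 234.2]
contact_force: [0.5, -0.4, 0.8]
gripper_width: 42.5
gripper_force: 0.0
```

View pics/h.png

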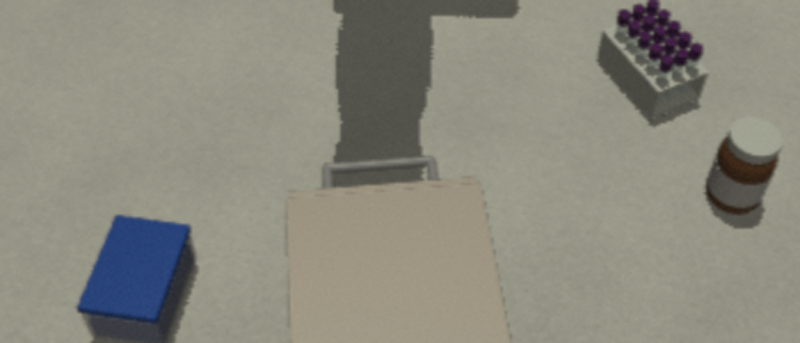

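```bash
python3 - <<'E'
from h import *
import cv2
a=-.108
for d in(0,3,6):
    for n in C: print(d,n,proj(n,place([(-64-d,0,74+6),(-14-d,-60,104),(-14-d,60,104)],700.7,-54,0,a)).round(1).tolist())
im=cv2.cvtColor(cv2.imread("pics/scene9.png"),cv2.COLOR_BGR2GRAY)
im2=cv2.cvtColor(cv2.imread("pics/scene0.png"),cv2.COLOR_BGR2GRAY)
for c in(228,238,262,272): print(c,im[200:232,c].tolist())
A=cv2.imread("pics/scene9.png")[195:245,200:300];B=cv2.imread("pics/top9.png")[115:165+0,225:325] 
cv2.imwrite("pics/i.png",np.vstack([cv2.resize(A,(600,300),interpolation=cv2.INTER_CUBIC),cv2.resize(cv2.imread("pics/top9.png")[140:190,225:325],(600,300),interpolation=cv2.INTER_CUBIC)]))
E
```

```text
0 scene [[245.6, 210.1], [223.4, 221.4], [270.9, 217.7]]
0 top [[271.6, 186.5], [295.9, 170.3], [252.5, 164.7]]
3 scene [[245.5, 209.2], [223.3, 220.5], [270.7, 216.8]]
3 top [[271.5, 187.6], [295.8, 171.4], [252.4, 165.8]]
6 scene [[245.4, 208.3], [223.2, 219.5], [270.6, 215.9]]
6 top [[271.3, 188.6], [295.7, 172.5], [252.3, 166.9]]
228 [130, 125, 93, 83, 81, 83, 83, 81, 81, 82, 84, 112, 132, 110, 83, 73, 83, 84, 83, 81, 82, 99, 143, 147, 150, 151, 148, 147, 148, 148, 147, 147]
238 [81, 82, 81, 80, 81, 82, 83, 83, 83, 85, 102, 129, 112, 88, 70, 80, 83, 81, 83, 85, 90, 128, 144, 146, 145, 144, 147, 148, 147, 148, 147, 147]
262 [85, 86, 86, 86, 85, 84, 84, 85, 96, 124, 113, 95, 72, 77, 83, 84, 83, 83, 90, 119, 141, 146, 143, 145, 147, 146, 147, 146, 147, 148, 147, 148]
272 [149, 152, 150, 149, 149, 150, 152, 152, 150, 150, 152, 153, 153, 151, 151, 148, 146, 143, 123, 142, 143, 132, 144, 146, 144, 147, 147, 145, 147, 148, 147, 148]
```

View pics/i.png

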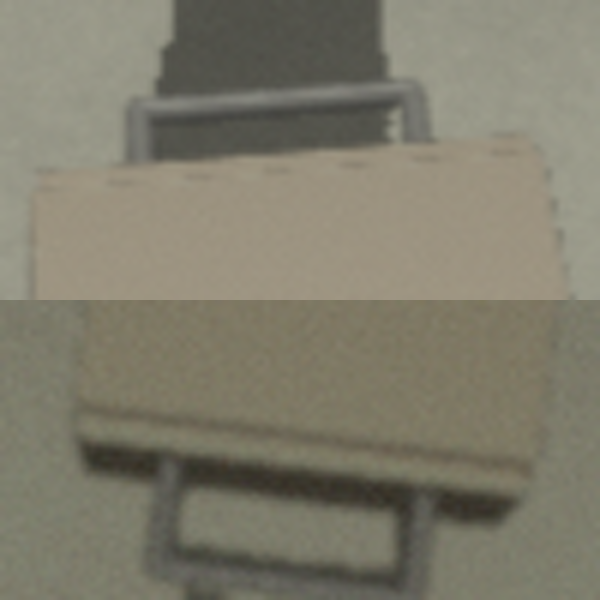

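Both views show the panel edge against the unit: the scene edge at col 228 is at row 221.5, with 221 predicted for shut. The release gave a brief force kick, so I'll check by nudging the bar's front gently with shut fingers.

```bash
python3 -m creep '0 40 60 0 0 0 1;0 80 110 0 0 0 1;0 120 150 0 0 0 1;0 145 170 0 0 0 1;0 155 174 0 0 0 1' 30|grep -E "pos|cont|gri"; python3 -m creep '0 0 0 0 0 0 1;0 4 0 0 0 0 1;0 8 0 0 0 0 1;0 10 0 0 0 0 1;0 12 0 0 0 0 1'|grep -E "pos|cont|gri"
```

```text
position: [594.8, -42.5, 56.8]
contact_force: [-1.1, -0.5, 0.4]
gripper_width: 0.0
gripper_force: 0.0
position: [606.1, -43.8, 61.2]
contact_force: [-0.5, -0.6, -0.0]
gripper_width: -0.1
gripper_force: 0.0
```

```bash
for i in 1; do python3 -m creep '0 1 0 0 0 0 1;0 2 0 0 0 0 1;0 3 0 0 0 0 1;0 4 0 0 0 0 1;0 4 0 0 0 0 1'|grep -E "pos|cont"; python3 -m creep '0 1 0 0 0 0 1;0 2 0 0 0 0 1;0 3 0 0 0 0 1;0 4 0 0 0 0 1;0 4 0 0 0 0 1'|grep -E "pos|cont"; done
```

```text
position: [609.8, -44.2, 60.0]
contact_force: [-0.9, 0.1, 0.7]
position: [613.8, -44.6, 60.0]
contact_force: [-0.3, 0.2, -0.2]
```

```bash
for i in 1; do python3 -m creep '0 1 0 0 0 0 1;0 2 0 0 0 0 1;0 2 0 0 0 0 1'|grep -E "pos|cont"; python3 -m creep '0 1 0 0 0 0 1;0 2 0 0 0 0 1;0 2 0 0 0 0 1'|grep -E "pos|cont"; done
```

```text
position: [615.8, -44.8, 60.1]
contact_force: [-0.1, -0.9, -0.6]
position: [617.7, -45.0, 60.0]
contact_force: [-0.1, -0.3, -0.9]
```

```bash
for i in 1 ; do python3 -m creep '0 1 0 0 0 0 1;0 2 0 0 0 0 1;0 2 0 0 0 0 1'|grep -E "pos|cont"; python3 -m creep '0 1 0 0 0 0 1;0 2 0 0 0 0 1;0 2 0 0 0 0 1'|grep -E "pos|cont"; done
```

```text
position: [617.9, -45.0, 59.9]
contact_force: [-7.9, -0.3, 5.9]
position: [618.1, -45.1, 59.8]
contact_force: [-15.3, 1.2, 11.0]
```

The bar is stiff at once with no travel, so the drawer is shut. Back off and hand in.

```bash
python3 -m creep '0 -3 0 0 0 0 1;0 -15 0 0 0 0 1;0 -40 -20 0 0 0 1;0 -70 -60 0 0 0 1;0 -100 -100 0 0 0 1'|grep -E "pos|cont|time"; python3 -m creep '0 0 -40 0 0 0 1;0 0 -60 0 0 0 1;0 0 -60 0 0 0 1;0 0 -60 0 0 0 1'|grep -E "pos|cont|time"; python3 -c "
from workcell import manip
print(manip.finish_job())"
```

```text
time_s: 30.8
position: [521.0, -34.6, 160.6]
contact_force: [0.2, 0.1, 1.5]
time_s: 31.2
position: [522.5, -34.8, 220.1]
contact_force: [-0.7, 0.3, -0.7]
the job is handed in; nothing more can be done
None
```

The slide box is upright on the mat in the left bay beside the stored box, the drawer is shut against its stop, and the job was handed in at about 31 s with the arm clear; no verdict was returned.

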